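# Set the drying heat on the stacked knob

## Task

The prints are ready to dry: on the control box that carries two knobs stacked on one axis, turn the wide lower ring until its white line points at the long white bar of the scale printed on that box. Leave the small upper knob on the setting it has, do not turn the look-alike single knob on the other box, and let go of the ring when it is set.

Things in the scene. Friction and masses are not known exactly. Their poses are not given: they have to be found in the camera images.
- ring_mid (a point): On the vertical axis of the stacked knob's wide lower ring, half-way up it: 66 mm above the bench. Ring: black, round, 60 mm diameter, 22 mm tall, white radial line on top and down its side; it sits on the flat top of a fixed grey box 150 x 150 x 55 mm. The small upper knob (26 mm diameter) stands 18 mm above it, top at 95 mm. Can be gripped across its diameter from above at any yaw.
- heat_ring (a joint): Angle of the wide lower ring, rad: 0 at its anticlockwise stop, growing clockwise seen from above, to 3.0 at the other stop. At 1.80 its white line points at the long white bar of the scale on the box (30 mm long; the other ticks are 6 mm). Starts between 0.45 and 1.05; stiff by about 0.1 N m, stays where it is left.
- timer_line (a point): Rim point of the small upper knob's top face, at the outer end of its raised line: 13 mm from the common axis, 95 mm above the bench. This knob (26 mm diameter, 18 mm tall, black, dark steel cap) turns independently of the ring.
- fan_line (a point): Rim point of the top face of the single knob on the other box, at the outer end of its white line: 30 mm from that knob's axis, 77 mm above the bench. That knob is black, 60 mm diameter, 22 mm tall, with a flat dark steel cap and nothing above it; box and scale are the same as the first. The two boxes stand left and right, either way round.
Not all that is in view belongs to the job. What is shaped like the part that bears ring_mid but green or yellow is not meant.

How it is judged:
By the outcome, as a careful person would: the job done as asked, in the order asked, and still so for the second after the job is handed in, with the robot touching nothing.
It also fails if it takes over 32 s, if anything falls off the work surface, if the arm or the gripper's body presses on something with over 40 N, if the wrist force passes 120 N, or if a joint passes its speed limit or range.

## Robot

A 6-joint arm with a two-finger parallel gripper is mounted at the origin on the work surface. World frame = base frame: x ahead of the robot, y to its left, z up, the work surface at z = 0. Lengths are in m, angles in rad, forces in N, time in s.
With the tool pointing down it reaches from about 0.35 to 1 m from the base axis. Payload 7.1 kg.
Tool frame: the origin (TCP) lies midway between the tips of the shut fingers; the grasp point (between the pads) lies r.tcp_to_grasp behind it (r.tcp_to_grasp is the distance from the TCP to the grasp point, in m); x points along the fingers, y is the direction in which the jaws open and shut, and the axes are right-handed (so a half turn about x gives the same grasp; the last joint's range is limited). The gripper opens to 85 mm and grips with 20 to 120 N. Pads are 22 mm wide; open, the fingers measure 114 mm over their backs; the gripper's body (76 mm by 85 mm) begins 54 mm behind the grasp point. The pads swing forward as they close: fully open they stand 13 mm farther back than shut.
Start: joints at [1.16, 0.423, 1.63, -0, 1.089, -0.019], TCP at [0.239, 0.578, 0.231] pointing down, gripper open.
Joint ranges: [-3, 3], [-0.9, 2.11], [0.09, 2.58], [-1.31, 4.45], [0.11, 2.69], [-2.54, 2.54]. Speed limits (rad/s): [2.39, 2.39, 3.01, 3.14, 3.14, 3.14].

## Interface

Orientations are given as a unit quaternion [x, y, z, w].
In Python, from station import r, eyes, spotter gives the robot as it stands.
- The arm moves only by the tool servo_tool, never from a script. Its argument "moves" is a list of rows, each an object with "translation": the shift along the tool's x, y, z in mm, a list of three; "turn": the turn about the tool's x in degrees. In form: [{"translation": [x, y, z], "turn": turn}, ...]. A call has 1 to 10 rows; each row is the pose to reach, as a shift and turn from the pose measured when the call began, along the tool's axes at that moment; what a row does not reach only later rows make up. A row lasts 1/10 s, in which the tool goes at most 50 mm and 8.59 degrees, less where a joint would pass 70% of its speed; a pose out of reach is approached as far as the arm can. A call with a gripper value outside its range is refused whole. "claw" is the closure, from 0 (fully open) to 1 (shut), set as the call begins (left out, the last holds). The fingers move at their own pace and stop on an object; "squeeze" is the grip in N (left out, the last holds). Time passes only in rows, so rows that repeat a pose let the fingers close. It gives the time, the measured TCP pose, the force and the opening at its end, in the units of the state.
- r.state(): the state, without advancing time (a new reading comes with each control period).
- eyes.capture(name): name is "scene" or "top"; returns a dict with "pixels" (480x640x3 uint8, red, green, blue), "K" (3x3 intrinsics, pixels), "rvec" (rotation vector, rad) and "tvec" (3), from world to camera coordinates, as OpenCV has them. Camera axes: x right, y down, z forward; pixel columns grow to the right and rows downward; lengths in m; the calibration is good to about 2 mm. A picture is of the moment at which its call begins. There is no depth.
- r.job_done(): hands the job in, once; it reports no verdict.
Trained networks look in a picture, given as the dict that the camera call returned (one of the last four; its "shot" number tells which), for a name from the list of things; names that differ only in an ending like _2 or _b are one class to them, and where a whole thing is asked for, a point or a joint stands for the part that bears it (a point fixed in the world has none). Each returns a list of dicts, best first, with "conf" (0 to 1); they miss things now and then, are a little off and sometimes report something else, mostly with a low value. They report only what shows in the picture. A call takes as long as a camera call. They do not tell look-alikes from the thing itself.
- spotter.find_in(query, picture): "position" ([x, y, z] in m, in the coordinates of the camera as it stood for that picture, good to about 4 mm: the middle of the surface that is visible of it).
- spotter.cut_out(query, picture): "region" (480x640 bool, what is visible of it).
- spotter.landmark_of(query, picture): "position" ([x, y, z] in m, in the coordinates of the camera as it stood for that picture, good to about 4 mm: a listed point, or the origin of a listed thing).
The state is a dict: "clock": time; "joints": joint angles; "qvel": joint speeds; "joint_efforts": joint torques, N m; "eef_pos": TCP position; "tcp_rot": TCP orientation; "wrist_force": force on the tool from outside, world axes, zero at the start; "moment": the same for the moment, N m; "width": opening from 0.0 (shut) to 1.0 (fully open).
Only numpy, scipy, OpenCV 4.12 (cv2) and the standard library are available. Lean on these libraries where they do the work, as an engineer would, in place of code of your own. Each camera call takes 0.05 s, during which the arm holds its last target. There are 200 camera calls.

## Working session

There is one attempt and no reset: what is moved stays moved. The work goes in short steps, Python scripts to look and compute and a tool call to move; the robot and the scene stay as the last step left them, time stands still between calls to the robot, and variables do not carry over. Pictures are saved under pics/ and viewed, about 8 in all and at most 12, crops included, and the job is handed in when it is done.

Besides the shell and the picture viewer there is one more tool, called after ">>>" in YAML: its name, and indented under it one key for each argument. servo_tool: Moves the arm, as the interface text tells. Its arguments: {"type":"object","properties":{"moves":{"type":"array","items":{"type":"object","properties":{"translation":{"type":"array","items":{"type":"number"}},"turn":{"type":"number"}}}},"claw":{"type":"number"},"squeeze":{"type":"number"}},"required":["moves"]}

```bash
mkdir -p pics
cat > h.py <<'E'
import numpy as np, cv2
from station import r, eyes, spotter
def w(p,c):
    R=cv2.Rodrigues(np.array(c["rvec"],float))[0]; return R.T@(np.array(p,float)-np.array(c["tvec"],float).ravel())
def px(P,c):
    return cv2.projectPoints(np.array(P,float).reshape(-1,3),np.array(c["rvec"],float),np.array(c["tvec"],float),np.array(c["K"],float),None)[0].reshape(-1,2)
def onplane(uv,z,c):
    R=cv2.Rodrigues(np.array(c["rvec"],float))[0]; o=-R.T@np.array(c["tvec"],float).ravel()
    d=R.T@np.linalg.solve(np.array(c["K"],float),[uv[0],uv[1],1.]); return o+d*(z-o[2])/d[2]
def save(n,im): cv2.imwrite("pics/"+n,cv2.cvtColor(np.ascontiguousarray(im),cv2.COLOR_RGB2BGR))
E
python3 - <<'E'
from h import *
s=r.state(); print(s["clock"],s["eef_pos"],s["tcp_rot"],r.tcp_to_grasp)
for n in("top","scene"):
    c=eyes.capture(n); save(n+"0.png",c["pixels"])
    for q in("ring_mid","timer_line","fan_line"):
        for d in spotter.landmark_of(q,c)[:3]: P=w(d["position"],c); print(n,q,round(d["conf"],2),P.round(3),px(P,c).round())
E
```

```text
0.0 [0.23841341 0.577158   0.23052694] [ 0.1370792   0.69369056 -0.13815013  0.69348197] 0.0187
top ring_mid 0.97 [0.279 0.38  0.063] [[175. 329.]]
top ring_mid 0.81 [0.494 0.203 0.065] [[255. 240.]]
top ring_mid 0.7 [ 0.246 -0.254  0.064] [[444. 348.]]
top timer_line 0.59 [0.29  0.384 0.09 ] [[171. 324.]]
top timer_line 0.53 [0.734 0.186 0.093] [[265. 143.]]
top timer_line 0.44 [0.507 0.201 0.096] [[255. 233.]]
top fan_line 0.75 [ 0.525 -0.155  0.073] [[401. 231.]]
scene ring_mid 0.91 [0.723 0.187 0.061] [[358. 329.]]
scene ring_mid 0.78 [0.28  0.383 0.062] [[459. 209.]]
scene ring_mid 0.7 [0.493 0.205 0.065] [[379. 251.]]
scene timer_line 0.76 [0.736 0.185 0.088] [[356. 324.]]
scene timer_line 0.53 [0.503 0.203 0.091] [[379. 244.]]
scene timer_line 0.45 [0.294 0.387 0.093] [[463. 202.]]
scene fan_line 0.82 [ 0.52  -0.157  0.076] [[216. 234.]]
```

View pics/top0.png

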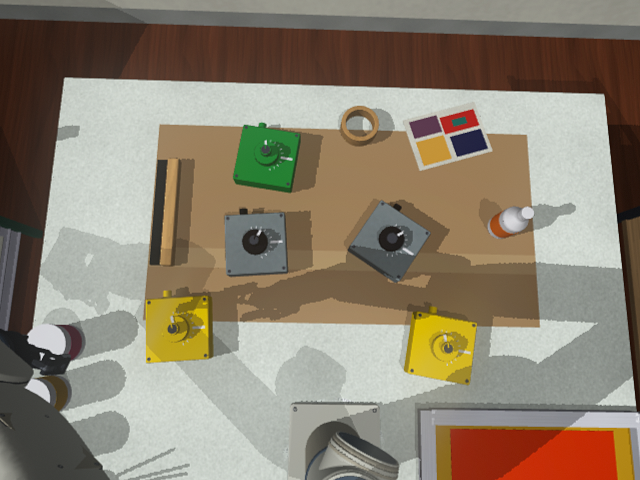

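View pics/scene0.png

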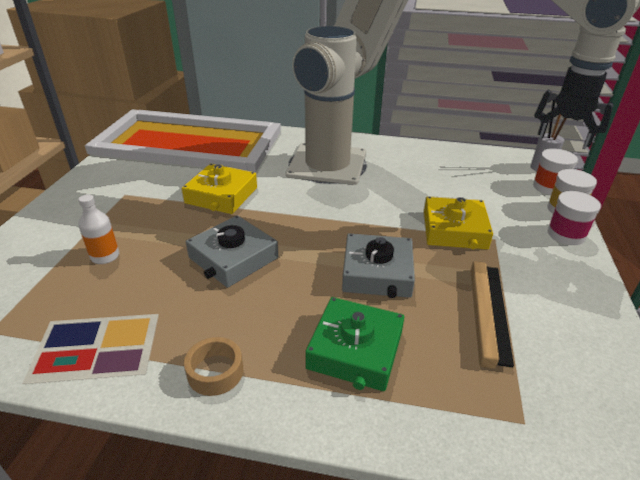

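The top view shows the grey stacked box at about (255,240) and the single-knob grey box at (391,238). I'll zoom in on the stacked one.

Run:
```python
from h import *
c=eyes.capture("top"); a=c["pixels"][200:285,215:300]
d=eyes.capture("scene"); b=d["pixels"][222:302,335:420]
a=cv2.resize(a,(400,400),interpolation=cv2.INTER_CUBIC); b=cv2.resize(b,(400,400),interpolation=cv2.INTER_CUBIC)
save("z1.png",np.hstack([a,b]))
C=np.array([.494,.204])
for n,k in(("top",c),("scene",d)):
  P=[[C[0],C[1],.077]]+[[C[0]+.03*np.cos(t),C[1]+.03*np.sin(t),.077] for t in np.arange(0,360,90)*np.pi/180]
  print(n,px(P,k).round(1).tolist())
  m=spotter.cut_out("ring_mid",k)
  for e in m[:4]:
    ys,xs=np.nonzero(e["region"]); print(e["conf"],xs.mean(),ys.mean(),xs.min(),xs.max(),ys.min(),ys.max())
```

```text
top [[253.8, 239.6], [254.3, 227.5], [241.3, 239.3], [253.3, 251.9], [266.3, 239.9]]
0.94 265.83374689826303 154.60794044665013 254 278 141 166
0.87 444.4230769230769 347.9337606837607 431 458 335 361
0.84 176.3490990990991 328.4932432432432 162 189 316 341
0.68 255.19164619164619 242.5823095823096 243 267 230 254
scene [[379.4, 247.2], [378.1, 255.7], [393.2, 248.9], [380.6, 239.0], [365.6, 245.4]]
0.93 378.05486284289276 252.87281795511223 365 392 240 262
0.8 356.397913561848 329.8166915052161 340 373 313 343
0.52 219.4959349593496 176.8739837398374 208 230 169 183
```

View pics/z1.png

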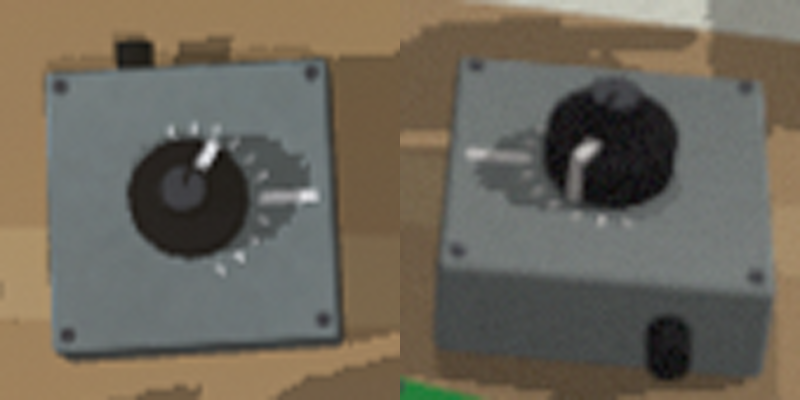

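Run:
```python
from h import *
from scipy.spatial.transform import Rotation as Ro
c=eyes.capture("top"); f=lambda u,v,z:onplane((215+u/4.706-.5*.79,200+v/4.706-.4),z,c)[:2]
S=[f(u,v,.055) for u,v in((60,86),(311,72),(323,320),(67,335))]
Cb=np.mean(S,0); Cr=f(188,197,.077); print("box",Cb,"ring",Cr)
for C in(Cb,):
  b1=f(262,197,.055)-C;b2=f(316,196,.055)-C;l1=f(201,164,.077)-C;l2=f(213,142,.077)-C
  A=lambda v:(np.degrees(np.arctan2(v[1],v[0])),np.hypot(*v)); print(A(b1),A(b2),A(l1),A(l2))
  bd=f(316,196,.055)-f(262,197,.055);ld=l2-l1;print(A(bd),A(ld))
print(Ro.from_quat(r.state()["tcp_rot"]).as_matrix().round(3))
```

```text
box [0.49097081 0.20307719] ring [0.48960298 0.20201984]
(np.float64(-84.56713238687189), np.float64(0.03733890075298218)) (np.float64(-85.83801479931749), np.float64(0.06551878613842174)) (np.float64(-23.51398088205111), np.float64(0.017466354962776327)) (np.float64(-24.522740910254182), np.float64(0.030451825023966962))
(np.float64(-87.52078817767257), np.float64(0.028201232606914744)) (np.float64(-25.87898664169501), np.float64(0.012991816660303353))
[[ 0.     0.382  0.924]
 [ 0.     0.924 -0.382]
 [-1.     0.     0.   ]]
```

>>> servo_tool:
  moves:
    - {"translation":[5,-25,38],"turn":0}
    - {"translation":[10,-50,75],"turn":0}
    - {"translation":[15,-75,113],"turn":0}
    - {"translation":[25,-100,151],"turn":0}
    - {"translation":[35,-125,188],"turn":0}
    - {"translation":[45,-150,226],"turn":0}
    - {"translation":[55,-175,264],"turn":0}
    - {"translation":[60,-200,301],"turn":0}
    - {"translation":[60,-225,339],"turn":0}
    - {"translation":[60,-250,376],"turn":0}
  claw: 0
  squeeze: 40

```text
clock: 1.65
eef_pos: [0.4915, 0.2013, 0.1713]
tcp_rot: [0.138, 0.694, -0.138, 0.694]
wrist_force: [0.5, 0.4, -0.9]
width: 0.994
```

>>> servo_tool:
  moves:
    - {"translation":[0,0,0],"turn":0}

```text
clock: 1.75
eef_pos: [0.4942, 0.1978, 0.1716]
tcp_rot: [0.139, 0.693, -0.139, 0.694]
wrist_force: [-0.5, 1.0, 0.0]
width: 0.998
```

Run:
```python
from h import *
from scipy.spatial.transform import Rotation as Ro
s=r.state(); R=Ro.from_quat(s["tcp_rot"]).as_matrix(); p=np.array(s["eef_pos"]); print(s["clock"],p,np.array(s["joints"]).round(2),s["width"]); print(R.round(3))
d=np.array([.491,.2025,.053])-p; print("tool mm",(R.T@d*1000).round(1))
c=eyes.capture("scene"); save("s2.png",cv2.resize(c["pixels"][120:320,280:480],(600,600)))
```

```text
1.75 [0.49422222 0.19781814 0.17158124] [ 0.36  0.37  1.88 -0.    0.89 -0.81] 0.997712834164892
[[ 0.002  0.386  0.922]
 [-0.     0.922 -0.386]
 [-1.     0.     0.002]]
tool mm [118.6   3.   -5. ]
```

View pics/s2.png

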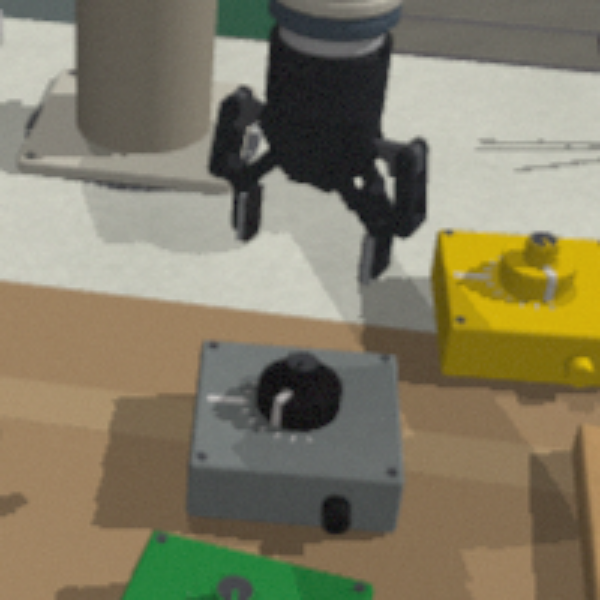

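>>> servo_tool:
  moves:
    - {"translation":[20,3,-5],"turn":0}
    - {"translation":[40,3,-5],"turn":0}
    - {"translation":[60,3,-5],"turn":0}
    - {"translation":[80,3,-5],"turn":0}
    - {"translation":[90,3,-5],"turn":0}
    - {"translation":[100,3,-5],"turn":0}
    - {"translation":[107,3,-5],"turn":0}
    - {"translation":[112,3,-5],"turn":0}
    - {"translation":[116,3,-5],"turn":0}
    - {"translation":[116,3,-5],"turn":0}
  claw: 0
  squeeze: 25

```text
clock: 2.8
eef_pos: [0.4896, 0.2039, 0.0553]
tcp_rot: [0.139, 0.693, -0.139, 0.693]
wrist_force: [0.1, -0.1, 0.1]
width: 1.003
```

Run:
```python
from h import *
from scipy.spatial.transform import Rotation as Ro
s=r.state(); R=Ro.from_quat(s["tcp_rot"]).as_matrix(); p=np.array(s["eef_pos"]); print(s["clock"],p,s["wrist_force"])
d=np.array([.491,.2025,.053])-p; print("tool mm",(R.T@d*1000).round(1))
c=eyes.capture("scene"); save("s3.png",cv2.resize(c["pixels"][190:310,320:440],(600,600),interpolation=cv2.INTER_CUBIC))
```

```text
2.8 [0.48960133 0.2039275  0.05527735] [ 0.07911411 -0.0507258   0.10208792]
tool mm [ 2.3 -0.8  1.8]
```

View pics/s3.png

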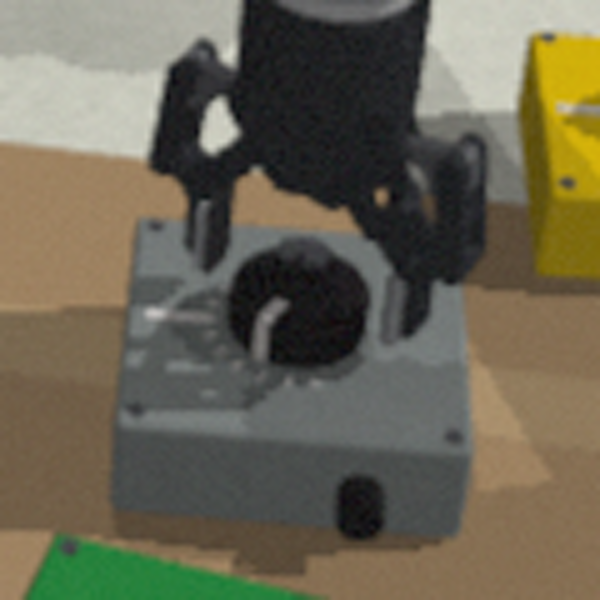

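The jaws straddle the ring, with clearance to the upper knob. Closing.

>>> servo_tool:
  moves:
    - {"translation":[2,-1,2],"turn":0}
    - {"translation":[2,-1,2],"turn":0}
    - {"translation":[2,-1,2],"turn":0}
    - {"translation":[2,-1,2],"turn":0}
    - {"translation":[2,-1,2],"turn":0}
    - {"translation":[2,-1,2],"turn":0}
  claw: 1
  squeeze: 25

```text
clock: 3.45
eef_pos: [0.4919, 0.2026, 0.054]
tcp_rot: [0.14, 0.693, -0.139, 0.694]
wrist_force: [0.2, 1.6, 5.5]
width: 0.692
```

Run:
```python
from h import *
from scipy.spatial.transform import Rotation as Ro
s=r.state(); R=Ro.from_quat(s["tcp_rot"]).as_matrix(); print(s["clock"],s["eef_pos"],s["width"],"tool force",(R.T@np.array(s["wrist_force"])).round(1),s["moment"])
```

```text
3.45 [0.49186945 0.20263517 0.0540409 ] 0.69167299801926 tool force [-5.5  1.5 -0.4] [ 0.59336657 -0.05870779 -0.03825971]
```

>>> servo_tool:
  moves:
    - {"translation":[-1,0,0],"turn":3}
    - {"translation":[-1,0,0],"turn":10}
    - {"translation":[-1,0,0],"turn":18}
    - {"translation":[-1,0,0],"turn":26}
    - {"translation":[-1,0,0],"turn":34}
    - {"translation":[-1,0,0],"turn":42}
    - {"translation":[-1,0,0],"turn":50}
    - {"translation":[-1,0,0],"turn":57}
    - {"translation":[-1,0,0],"turn":61}
    - {"translation":[-1,0,0],"turn":62}

```text
clock: 4.45
eef_pos: [0.4917, 0.2025, 0.0543]
tcp_rot: [0.477, 0.522, -0.476, 0.523]
wrist_force: [1.9, 2.2, -9.0]
width: 0.689
```

>>> servo_tool:
  moves:
    - {"translation":[0,0,0],"turn":0}
    - {"translation":[0,0,0],"turn":0}

```text
clock: 4.65
eef_pos: [0.4917, 0.2025, 0.0542]
tcp_rot: [0.477, 0.522, -0.476, 0.523]
wrist_force: [2.0, 2.4, -4.4]
width: 0.691
```

Run:
```python
from h import *
from scipy.spatial.transform import Rotation as Ro
s=r.state(); R=Ro.from_quat(s["tcp_rot"]).as_matrix(); print(s["clock"],s["eef_pos"],s["width"],s["wrist_force"],s["moment"],"yaw y",np.degrees(np.arctan2(R[1,1],R[0,1])))
c=eyes.capture("scene"); save("s4.png",cv2.resize(c["pixels"][190:310,320:440],(600,600),interpolation=cv2.INTER_CUBIC))
```

```text
4.65 [0.49170075 0.20246493 0.05421698] 0.6914323144736816 [ 2.00794592  2.37626782 -4.40357823] [ 0.35069377 -0.42169211 -0.06735179] yaw y 5.306869321921216
```

View pics/s4.png

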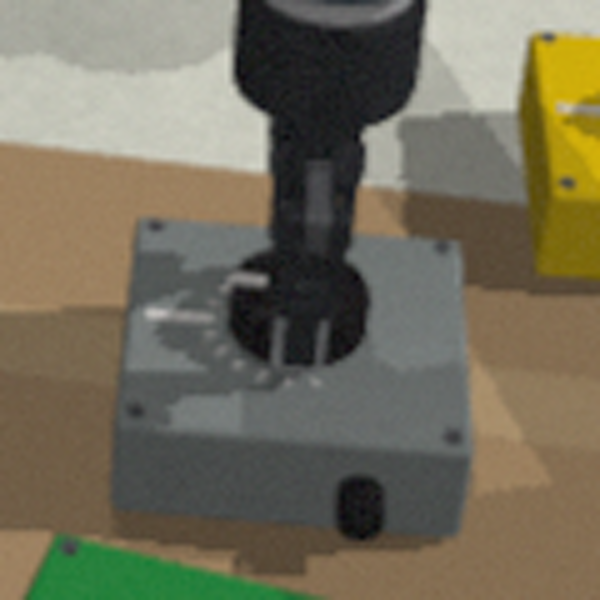

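The ring turned with the grip, and its line now lies along the bar's direction. I'll release, rise and check.

>>> servo_tool:
  moves:
    - {"translation":[0,0,0],"turn":0}
    - {"translation":[0,0,0],"turn":0}
    - {"translation":[0,0,0],"turn":0}
    - {"translation":[0,0,0],"turn":0}
    - {"translation":[0,0,0],"turn":0}
    - {"translation":[-10,0,0],"turn":0}
    - {"translation":[-35,0,0],"turn":0}
    - {"translation":[-70,0,0],"turn":0}
    - {"translation":[-110,0,0],"turn":0}
    - {"translation":[-130,0,0],"turn":0}
  claw: 0

```text
clock: 5.7
eef_pos: [0.4927, 0.2029, 0.1881]
tcp_rot: [0.478, 0.522, -0.474, 0.524]
wrist_force: [-0.4, 0.3, -0.4]
width: 0.998
```

>>> servo_tool:
  moves:
    - {"translation":[0,40,0],"turn":0}
    - {"translation":[0,80,20],"turn":0}
    - {"translation":[0,60,60],"turn":0}
    - {"translation":[0,30,100],"turn":0}
    - {"translation":[0,0,140],"turn":0}
    - {"translation":[0,-40,170],"turn":0}
    - {"translation":[0,-80,190],"turn":0}
    - {"translation":[0,-80,200],"turn":0}

```text
clock: 6.5
eef_pos: [0.4258, -0.005, 0.187]
tcp_rot: [0.478, 0.522, -0.476, 0.522]
wrist_force: [0.6, 0.5, 0.1]
width: 0.999
```

Run:
```python
from h import *
s=r.state(); print(s["clock"],s["eef_pos"],s["wrist_force"],s["width"])
c=eyes.capture("top"); a=c["pixels"][200:285,215:300]
d=eyes.capture("scene"); b=d["pixels"][222:307,335:420]
save("z5.png",np.hstack([cv2.resize(x,(400,400),interpolation=cv2.INTER_CUBIC) for x in(a,b)]))
```

```text
6.5 [ 0.42576793 -0.00503463  0.18695348] [0.55858422 0.52948493 0.11077634] 0.9987674805345411
```

View pics/z5.png

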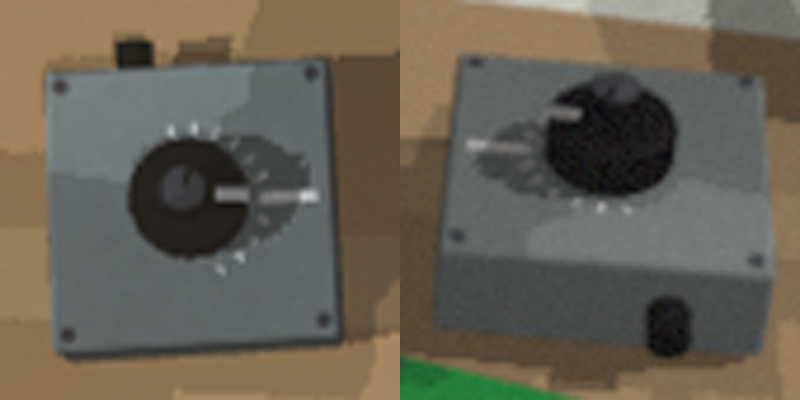

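Line (215–248,194) sits in line with the bar (262–318,196) in the top crop, and the upper knob's mark at about (187,172) looks unchanged. One numerical check follows.

Run:
```python
from h import *
ims=[eyes.capture("top") for _ in range(6)]; c=ims[0]
g=np.mean([i["pixels"].astype(float).min(2) for i in ims],0)
def cents(cols,z):
    o=[]
    for x in cols:
        w_=g[236:248,x]-np.median(g[236:248,x]); w_[w_<25]=0
        k=w_.argmax(); m=np.zeros_like(w_); m[max(k-2,0):k+3]=1; w_=w_*m
        if w_.sum(): o.append(onplane((x,236+(w_*np.arange(12)).sum()/w_.sum()),z,c)[:2])
    return np.array(o)
L=cents(range(261,267),.077);B=cents(range(271,282),.055)
C=np.array([.4915,.2025])
for n,p in(("line",L),("bar",B)):
    v=p-C; f=np.polyfit(p[:,1],p[:,0],1); print(n,len(p),"mean ang about C",np.degrees(np.arctan2(v[:,1],v[:,0])).round(1),"dir",round(np.degrees(np.arctan2(-1,-f[0])),1),"x at axis",np.polyval(f,.2025).round(4))
```

```text
line 6 mean ang about C [-88.9 -88.8 -88.9 -88.8 -88.8 -89. ] dir -89.0 x at axis 0.4916
bar 11 mean ang about C [-85.6 -85.7 -84.8 -85.1 -85.2 -86.1 -86.1 -86.2 -85.8 -85.7 -85.8] dir -86.9 x at axis 0.4926
```

Run:
```python
from h import *
ims=[eyes.capture("scene") for _ in range(8)]; c=ims[0]
g=np.mean([i["pixels"].astype(float).min(2) for i in ims],0)
np.set_printoptions(linewidth=200)
print("cols 347-374, rows 242-258"); print(g[242:258,347:375].round().astype(int))
def cents(cols,r0,r1,z):
    o=[]
    for x in cols:
        k=g[r0:r1,x]; w_=np.clip(k-np.sort(k)[:2].mean()-8,0,None)
        q=w_.argmax(); m=np.zeros_like(w_); m[max(q-2,0):q+3]=1; w_*=m
        o.append(onplane((x,r0+(w_*np.arange(r1-r0)).sum()/w_.sum()),z,c)[:2])
    return np.array(o)
L=cents(range(367,373),243,250,.077);B=cents(range(351,362),250,257,.055)
for n,p in(("line",L),("bar",B)):
    f=np.polyfit(p[:,1],p[:,0],1); print(n,p.round(4).tolist(),"dir",np.degrees(np.arctan2(-1,-f[0])).round(1),"x at axis",np.polyval(f,.2025).round(4))
```

```text
cols 347-374, rows 242-258
[[ 83  94  98  97  99  98  97  98  98  95  96  96  95  97  96  96  97  97  98  97  90  62  31  23  22  22  25  20]
 [ 85  95  96  97  96  97  97  98  97  96  96  95  97  97  96  96  96  96  96  90  66  37  20  18  21  21  20  21]
 [ 86  97  97  97  97  96  98  97  98  97  97  96  96  97  96  96  96  95  96  88  80  75  64  55  46  35  28  20]
 [ 88  98  97  97  96  98  96  97  98  97  96  97  97  96  96  95  95  95 100 106 105 104 101  98  96  94  64  19]
 [ 90  98  97  97  96  97  96  96  96  98  97  98  97  96  96  96  95  95 105  96  86  95  99  98 108 104  66  17]
 [ 92  98  96  97  96  96  96  95  97  96  96  97  96  98  97  85  86 101 101  71  44  55  57  58  69  64  39  19]
 [ 93  98  98  97  96  96  95  95  96  96  97  85  78  78  78  71  70  81  81  53  14  17  20  15  18  17  17  19]
 [ 92  97  97  97  96  97  96  96  97  85  78  71  67  67  70  74  68  65  58  37  17  18  18  19  18  18  19  14]
 [ 93  96  97  98  97  96  98  97  87  71  65  66  67  66  79  92  82  70  52  32  19  18  18  17  16  15  16  16]
 [ 95  98 114 124 116 110 110 100  79 
[... 434 characters left out ...]
9  98  82  68  67  66  65  66  65  69  70  73  71  71  68  65  50  25  17  17  16  19  21  18  17  20]
 [ 99  99 100  87  72  66  65  64  66  66  65  65  67  76  87  91  78  66  62  42  16  17  17  18  21  18  17  20]
 [ 99  97  99  93  88  75  64  64  65  64  64  65  66  77  86  83  72  66  66  50  26  18  16  18  19  20  16  19]]
line [[0.4913, 0.1768], [0.4923, 0.1791], [0.4926, 0.1813], [0.4924, 0.1835], [0.4925, 0.1857], [0.4923, 0.1879]] dir -94.1 x at axis 0.4936
bar [[0.496, 0.1435], [0.4951, 0.1456], [0.4941, 0.1477], [0.4934, 0.1498], [0.496, 0.1524], [0.4963, 0.1546], [0.4958, 0.1568], [0.4957, 0.159], [0.4955, 0.1612], [0.4951, 0.1634], [0.495, 0.1656]] dir -91.1 x at axis 0.4962
```

Both cameras say the line overshot the bar by about 2–3° clockwise. There is plenty of time, so I'll regrip and turn back slightly.

>>> servo_tool:
  moves:
    - {"translation":[0,17,-40],"turn":0}
    - {"translation":[0,34,-80],"turn":0}
    - {"translation":[0,51,-120],"turn":0}
    - {"translation":[0,68,-160],"turn":0}
    - {"translation":[0,80,-190],"turn":0}
    - {"translation":[0,85,-200],"turn":0}
    - {"translation":[0,85,-200],"turn":0}
    - {"translation":[0,85,-200],"turn":0}
  claw: 0

```text
clock: 8.1
eef_pos: [0.497, 0.2025, 0.1877]
tcp_rot: [0.478, 0.522, -0.475, 0.524]
wrist_force: [-0.6, -1.1, -0.4]
width: 1.0
```

Run:
```python
from h import *
from scipy.spatial.transform import Rotation as Ro
s=r.state(); R=Ro.from_quat(s["tcp_rot"]).as_matrix(); p=np.array(s["eef_pos"])
print(s["clock"],p,((R.T@(np.array([.4917,.2025,.0545])-p))*1000).round(1),np.degrees(np.arctan2(R[1,1],R[0,1])))
```

```text
8.1 [0.49699131 0.20250119 0.1877117 ] [133.2  -5.9  -0.3] 5.3115398506081535
```

>>> servo_tool:
  moves:
    - {"translation":[20,-6,0],"turn":0}
    - {"translation":[45,-6,0],"turn":0}
    - {"translation":[70,-6,0],"turn":0}
    - {"translation":[90,-6,0],"turn":0}
    - {"translation":[105,-6,0],"turn":0}
    - {"translation":[117,-6,0],"turn":0}
    - {"translation":[125,-6,0],"turn":0}
    - {"translation":[130,-6,0],"turn":0}
    - {"translation":[132,-6,0],"turn":0}
    - {"translation":[132,-6,0],"turn":0}
  claw: 0

```text
clock: 9.1
eef_pos: [0.4918, 0.2021, 0.0559]
tcp_rot: [0.478, 0.522, -0.475, 0.524]
wrist_force: [-0.1, -0.3, 0.4]
width: 1.0
```

>>> servo_tool:
  moves:
    - {"translation":[0,0,0],"turn":0}
    - {"translation":[0,0,0],"turn":0}
    - {"translation":[0,0,0],"turn":0}
    - {"translation":[0,0,0],"turn":0}
    - {"translation":[0,0,0],"turn":0}
    - {"translation":[0,0,0],"turn":0}
  claw: 1
  squeeze: 25

```text
clock: 9.7
eef_pos: [0.4917, 0.2023, 0.0567]
tcp_rot: [0.478, 0.522, -0.475, 0.524]
wrist_force: [-1.8, -0.5, 6.3]
width: 0.69
```

>>> servo_tool:
  moves:
    - {"translation":[0,0,0],"turn":-1}
    - {"translation":[0,0,0],"turn":-2.4}
    - {"translation":[0,0,0],"turn":-2.4}
    - {"translation":[0,0,0],"turn":-2.4}

```text
clock: 10.1
eef_pos: [0.4917, 0.2023, 0.0567]
tcp_rot: [0.467, 0.532, -0.464, 0.534]
wrist_force: [-0.9, 0.5, 1.1]
width: 0.686
```

Run:
```python
from h import *
from scipy.spatial.transform import Rotation as Ro
s=r.state(); R=Ro.from_quat(s["tcp_rot"]).as_matrix()
print(s["clock"],s["eef_pos"],s["width"],s["wrist_force"],np.degrees(np.arctan2(R[1,1],R[0,1])))
```

```text
10.1 [0.49168734 0.2022724  0.05673835] 0.6864863489900191 [-0.8747394   0.51539082  1.12104031] 7.726351848439301
```

>>> servo_tool:
  moves:
    - {"translation":[0,0,0],"turn":0}
    - {"translation":[0,0,0],"turn":0}
    - {"translation":[0,0,0],"turn":0}
    - {"translation":[0,0,0],"turn":0}
    - {"translation":[0,0,0],"turn":0}
    - {"translation":[-10,0,0],"turn":0}
    - {"translation":[-35,0,0],"turn":0}
    - {"translation":[-70,0,0],"turn":0}
    - {"translation":[-110,0,0],"turn":0}
    - {"translation":[-130,0,0],"turn":0}
  claw: 0

```text
clock: 11.1
eef_pos: [0.4923, 0.2026, 0.1906]
tcp_rot: [0.468, 0.531, -0.462, 0.534]
wrist_force: [0.4, 0.4, -0.3]
width: 1.0
```

>>> servo_tool:
  moves:
    - {"translation":[0,-20,40],"turn":0}
    - {"translation":[0,-40,80],"turn":0}
    - {"translation":[0,-60,120],"turn":0}
    - {"translation":[0,-80,160],"turn":0}
    - {"translation":[0,-85,190],"turn":0}
    - {"translation":[0,-85,200],"turn":0}
    - {"translation":[0,-85,200],"turn":0}
    - {"translation":[0,-85,200],"turn":0}

```text
clock: 11.9
eef_pos: [0.4355, -0.0065, 0.1897]
tcp_rot: [0.469, 0.531, -0.462, 0.534]
wrist_force: [-0.1, -0.1, -0.3]
width: 0.997
```

Run:
```python
from h import *
T=[eyes.capture("top") for _ in range(6)]; c=T[0]
g=np.mean([i["pixels"].astype(float).min(2) for i in T],0)
def cents(cols,z):
    o=[]
    for x in cols:
        w_=g[236:248,x]-np.median(g[236:248,x]); w_[w_<25]=0
        k=w_.argmax(); m=np.zeros_like(w_); m[max(k-2,0):k+3]=1; w_=w_*m
        if w_.sum(): o.append(onplane((x,236+(w_*np.arange(12)).sum()/w_.sum()),z,c)[:2])
    return np.array(o)
C=np.array([.4915,.2025])
for n,p in(("line",cents(range(261,267),.077)),("bar",cents(range(271,282),.055))):
    v=p-C; f=np.polyfit(p[:,1],p[:,0],1); print(n,np.degrees(np.arctan2(v[:,1],v[:,0])).mean().round(1),"dir",round(np.degrees(np.arctan2(-1,-f[0])),1))
d=eyes.capture("scene"); s=r.state(); print(s["clock"],s["eef_pos"],s["wrist_force"])
save("z6.png",np.hstack([cv2.resize(x,(400,400),interpolation=cv2.INTER_CUBIC) for x in(c["pixels"][200:285,215:300],d["pixels"][222:307,335:420])]))
```

```text
line -85.3 dir -86.2
bar -85.7 dir -86.7
12.25 [ 0.43501804 -0.00642355  0.18934203] [-0.36867407  0.56850061 -0.19987538]
```

View pics/z6.png

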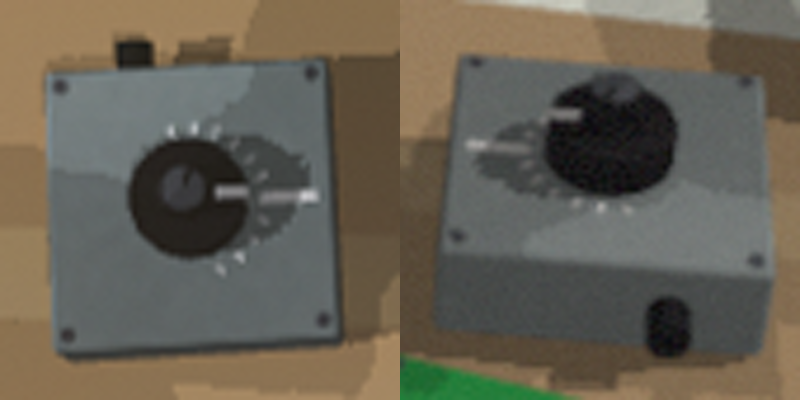

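The line and bar now agree within 0.5° on both measures. The upper knob's mark is unchanged, and the arm is clear at rest.

```bash
python3 -c "
from h import *
print(r.job_done())"
```

```text
the job is handed in; nothing more can be done
None
```

The ring on the grey stacked-knob box (the left one) is set: its white line points at the long white bar. I let go, moved the arm clear and handed the job in at about 12.3 s.

- **Turning:** I gripped the ring across its diameter and turned it 62° clockwise. Both cameras then showed it about 2–3° past the bar, so I gripped it again and turned it back 2.4°.
- **Last check, top camera:** the line was at −85.3° and the bar at −85.7° about the axis. By direction alone they were −86.2° and −86.7°, so they agree within about 0.5°.
- **Last check, scene camera:** I only looked at this picture after the correction and it looked right. Its earlier line fits were noisy, so I did not use it for a final number.
- **Upper knob:** its mark looks unchanged in the before and after pictures; I judged this by eye only.
- **Other box:** the arm did not go near the single knob's level, and I took no separate measurement of that knob.
- **Forces:** wrist force readings stayed below about 10 N.

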